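# Lay out the breakfast things by touch order

### The arm

A 6-joint arm with a two-finger parallel gripper is mounted at the origin on the work surface. World frame = base frame: x ahead of the robot, y to its left, z up, the work surface at z = 0. Lengths are in m, angles in rad, forces in N, time in s.
With the tool pointing down it reaches from about 0.4 to 0.825 m from the base axis. Payload 7 kg.
Tool frame: the origin (TCP) lies between the finger pads; the fingertips stand 19 mm ahead of it and the grasp point (between the pads) is the TCP (ctrl.tip_extent is the distance from the TCP to the fingertips, in m); z points along the fingers, y is the line along which they close (so a half turn about z gives the same grasp; the last joint's range is limited). The gripper opens to 85 mm and grips with 20 to 120 N. Pads are 22 mm wide; open, the fingers measure 114 mm over their backs; the gripper's body (76 mm by 85 mm) begins 54 mm behind the grasp point. The pads swing forward as they close: fully open they stand 13 mm farther back than shut.
Start: joints at [-1.001, 0.359, 0.012, 0, -1.224, -0.288], TCP at [0.188, -0.648, 0.25] pointing down, gripper open.
Joint ranges: [-3.07, 3.07], [-1.43, 2.12], [-1.02, 1.25], [-3.03, 1.67], [-3.05, -0], [-3.03, 3.03]. Speed limits (rad/s): [2.39, 2.39, 3.01, 3.14, 3.14, 3.14].

### API

Orientations are given as a rotation vector (axis times angle).
In Python, from workcell import ctrl gives the robot as it stands. The module is installed in compiled form; this text tells all that it offers.
- The arm moves only by the tool play_rows, never from a script. Its arguments are lists of equal length, an entry for each row: "delta_pos": the shift along the tool's x, y, z normalised to -1 to 1, where 1 is 0.12 m, a list of three; "twist": the turn about the tool's z normalised to -1 to 1, where 1 is 2 rad. A call has 1 to 5 rows; each row is the pose to reach, as a shift and turn from the pose commanded when the call began, along the tool's axes at that moment; what a row does not reach only later rows make up. A row lasts 1/8 s, in which the tool goes at most 62.5 mm and 10.7 degrees, less where a joint would pass 70% of its speed; a pose out of reach is approached as far as the arm can. A call with a number of a shift or a turn outside -1 to 1 is refused whole. A call with a gripper value outside its range is refused whole. "hand" is the finger opening in mm, from 0 to 85.4, set as the call begins (left out, the last holds). The fingers move at their own pace and stop on an object; "squeeze" is the grip in N (left out, the last holds). Time passes only in rows, so rows that repeat a pose let the fingers close. It gives the time, the measured TCP pose, the force, the opening and the grip force at its end, in the units of the state.
- ctrl.sense(): the state, without advancing time (a new reading comes with each control period).
- ctrl.snapshot(name): name is "side" or "top"; returns a dict with "pixels" (400x640x3 uint8, red, green, blue), "camera_matrix" (3x3 intrinsics, pixels), "extrinsics" (4x4, takes a point from camera to world coordinates). Camera axes: x right, y down, z forward; pixel columns grow to the right and rows downward; lengths in m; the calibration is good to about 2 mm. A picture is of the moment at which its call begins. There is no depth.
- ctrl.sign_off(): hands the job in; it is judged then, once.
The state is a dict: "t": time; "joint_pos": joint angles; "joint_vel": joint speeds; "joint_efforts": joint torques, N m; "position": TCP position; "orientation": TCP orientation; "force": force on the tool from outside, world axes, zero at the start; "torque": the same for the moment, N m; "opening": finger opening in m; "gripper_force": force on a finger pad.
Only numpy, scipy, OpenCV 4.12 (cv2) and the standard library are available. Lean on these libraries where they do the work, as an engineer would, in place of code of your own. Each camera call takes 0.05 s, during which the arm holds its last target. There are 200 camera calls.

### The job

The tenant cooks by touch, so lay the breakfast things out on the blue board, working in this order: lay the can opener along the white strip, centred on it; stand the amber glass ramekin in the middle of the round cork coaster and put the wooden lid squarely on top of it; stand the egg cup in the middle of the red square coaster; last, stand the green tin on the bare board midway between the ramekin and the egg cup, in line with them. Everything ends upright and let go, and the blue mug stays where it stands.

Things in the scene. Friction and masses are not known exactly. Their poses are not given: they have to be found in the camera images.
- opener: metal can opener with two black handles, lying flat, 150 long, loose. Origin: underside, mid length and mid width. Its x axis runs lengthwise: handles (side by side, 32 wide over both, 16 high) span x = -75 to +25, steel head at x = +41 to +75 (34 wide), on it a turning key across y, 42 wide, top at 32 mm. Grip across both handles (along its y) at or near the origin. Mass about 0.12 kg.
- ramekin: small round straight-sided amber glass ramekin, open at the top, outside diameter 60, height 40, wall 4, loose. Origin: centre of its underside, z up. Can be gripped across its outside. About 0.12 kg.
- lid: flat round pale wooden lid, diameter 66, thickness 6, with a dark round knob in the middle, knob diameter 22, from 6 to 24 mm above the underside; loose, lies knob up. It has no lip: it just rests flat on the ramekin's rim. Origin: centre of its underside, z up. About 0.04 kg.
- egg_cup: white ceramic egg cup standing upright, height 62: foot diameter 46, thin stem, bowl diameter 48 from 40 to 62 mm above the underside (narrower below); loose. Origin: centre of its underside, z up. About 0.09 kg.
- tin: small green-painted metal food tin with a pale label band, diameter 52, height 75, standing upright, loose. Origin: centre of its underside, z up. About 0.17 kg.
- board: blue plastic cutting board, fixed to the counter, 220 (its x) by 280 (its y) by 12 thick. Origin: centre of its underside; x points away from the robot (turned up to 0.25 rad), y to the left. The two coasters lie on it at x = -35, y = +80 and y = -80 (either may be on either side); the strip at x = +70.
- strip: white strip along the far side of the blue board, fixed, 34 (its x) by 170 (its y) by 2 thick, its long direction is y. Origin: centre of its underside, which is the board's top (12 mm above the counter).
- cork_coaster: round cork coaster fixed on the blue board, diameter 74, 4 thick. Origin: centre of its underside, 12 mm above the counter; its top is 16 mm above the counter.
- red_coaster: red square coaster fixed on the blue board, 64 by 64, 4 thick. Origin: centre of its underside, 12 mm above the counter; its top is 16 mm above the counter.
- mug: bystander: small blue ceramic mug, diameter 66, height 65, handle sticking out along its y by about 30 mm, standing on the counter, loose. Origin: centre of its underside. Leave it alone.
Not all that is in view belongs to the job. What is meant by the lid is not pink, turquoise or yellow, and is the smaller of those in its own colour.

How it is judged:
On the way, in this order (a step that is already met when the one before it is completed fails the run):
1. the can opener lies along the white strip, let go (x of opener in the frame of strip between -0.014 and 0.014 m and y of opener in the frame of strip between -0.02 and 0.02 m and z of opener in the frame of strip between -0.002 and 0.008 m and angle between the x axis of opener and the y axis of strip, either way round below 0.22 rad and angle between opener's own z axis and vertical below 0.12 rad and contact force between the fingers and opener below 0.2 N and linear speed of opener below 0.03 m/s), for 0.2 s.
2. the ramekin stands on the cork coaster, let go (horizontal distance between ramekin and cork_coaster below 0.012 m and z of ramekin in the frame of cork_coaster between 0.001 and 0.009 m and angle between ramekin's own z axis and vertical below 0.12 rad and contact force between the fingers and ramekin below 0.2 N and linear speed of ramekin below 0.03 m/s), for 0.2 s.
3. the lid rests on the ramekin, let go (horizontal distance between lid and ramekin below 0.01 m and z of lid in the frame of ramekin between 0.037 and 0.045 m and angle between lid's own z axis and vertical below 0.12 rad and contact force between the fingers and lid below 0.2 N and linear speed of lid below 0.03 m/s), for 0.2 s.
4. the egg cup stands on the red coaster, let go (horizontal distance between egg_cup and red_coaster below 0.012 m and z of egg_cup in the frame of red_coaster between 0.001 and 0.009 m and angle between egg_cup's own z axis and vertical below 0.12 rad and contact force between the fingers and egg_cup below 0.2 N and linear speed of egg_cup below 0.03 m/s), for 0.2 s.
5. the tin stands midway between ramekin and egg cup, let go (horizontal distance between tin and ramekin between 0.058 and 0.102 m and horizontal distance between tin and egg_cup between 0.058 and 0.102 m and x of tin in the frame of board between -0.053 and -0.017 m and z of tin in the frame of board between 0.009 and 0.017 m and angle between tin's own z axis and vertical below 0.12 rad and contact force between the fingers and tin below 0.2 N and linear speed of tin below 0.03 m/s), for 0.2 s.
At the end, for the whole second after the job is handed in: Opener on the strip: 14 mm across, 20 along, 0.22 rad; ramekin and egg cup within 12 mm of their coasters' centres, lid within 10 mm of the ramekin's; tin on the board, 58-102 mm from both and within 18 mm of the coasters' line; all upright (0.12 rad), at rest, released (all of step 1 and all of step 2 and all of step 3 and all of step 4 and all of step 5); the robot touches nothing.
It fails at once if the mug is shifted by more than 20 mm (distance of mug from where it was at the start of the episode above 0.02 m).
It fails at once if the ramekin, the egg cup or the tin is tipped over (angle between any of ramekin, egg_cup, tin's own z axis and vertical above 0.6 rad).
It also fails if it takes over 120 s, if anything falls off the work surface, if the arm or the gripper's body presses on something with over 40 N, if the wrist force passes 120 N, or if a joint passes its speed limit or range.

## Working session

There is one attempt and no reset: what is moved stays moved. The work goes in short steps, Python scripts to look and compute and a tool call to move; the robot and the scene stay as the last step left them, time stands still between calls to the robot, and variables do not carry over. Pictures are saved under pics/ and viewed, at most 14 in all, crops included, and the job is handed in when it is done.

Besides the shell and the picture viewer there is one more tool, called after "Call:" in YAML: its name, and indented under it one key for each argument. play_rows: Moves the arm, as the interface text tells. Scaled input: -1 to 1 covers 0.12 m each way for a shift and 2 rad each way for a turn. Its arguments: {"type":"object","properties":{"delta_pos":{"type":"array"},"twist":{"type":"array"},"hand":{"type":"number"},"squeeze":{"type":"number"}},"required":["delta_pos","twist"]}

```bash
mkdir -p pics; python3 - <<'E'
from workcell import ctrl
import cv2,numpy as np
for n in("top","side"):
    s=ctrl.snapshot(n); cv2.imwrite(f"pics/{n}0.png",s["pixels"][:,:,::-1]); print(n,s["camera_matrix"].round(1).tolist(),s["extrinsics"].round(4).tolist())
s=ctrl.sense();print(s["t"],s["position"],s["orientation"],ctrl.tip_extent)
E
```

```text
top [[477.2, 0.0, 310.9], [0.0, 477.2, 201.3], [0.0, 0.0, 1.0]] [[0.0221, -0.9993, 0.0289, 0.4233], [-0.9997, -0.022, 0.0051, -0.0902], [-0.0045, -0.029, -0.9996, 1.5272], [0.0, 0.0, 0.0, 1.0]]
side [[498.1, 0.0, 319.5], [0.0, 498.1, 194.2], [0.0, 0.0, 1.0]] [[-0.9423, -0.1824, 0.2806, 0.1053], [-0.3344, 0.5454, -0.7686, 0.9867], [-0.0128, -0.8181, -0.575, 0.8437], [0.0, 0.0, 0.0, 1.0]]
0.1 [ 0.1875656  -0.64798387  0.2494398 ] [ 4.41007656e-01 -3.11013380e+00 -2.34924249e-03] 0.019
```

View pics/top0.png

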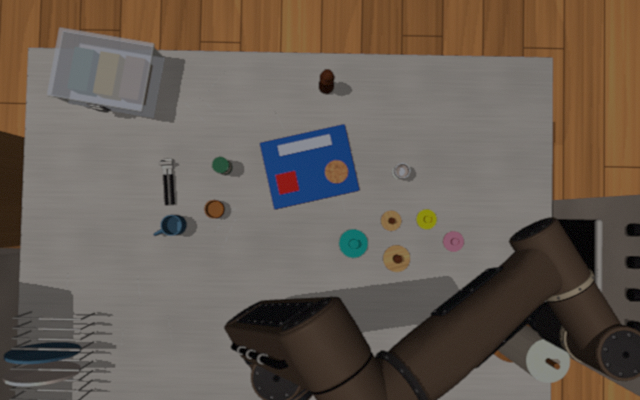

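View pics/side0.png

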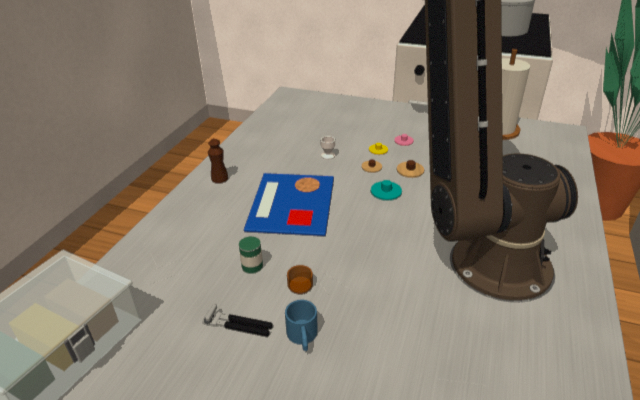

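The top view shows the opener at (168,182), tin (222,165), ramekin (215,209), mug (173,225), egg cup (403,172), and the board with strip (305,145), red coaster (288,182) and cork coaster (336,171). Of the two wood-coloured lids, the smaller is at (391,220).

```bash
cat > h.py <<'E'
from workcell import ctrl
import cv2,numpy as np
from scipy.spatial.transform import Rotation as R
def snap(n):
    s=ctrl.snapshot(n); return s["pixels"],s["camera_matrix"],s["extrinsics"]
def ray(S,uv,z):
    _,K,E=S; d=E[:3,:3]@np.linalg.solve(K,[uv[0],uv[1],1.]); return E[:3,3]+d*(z-E[2,3])/d[2]
def proj(S,p):
    _,K,E=S; c=K@(E[:3,:3].T@(np.array(p)-E[:3,3])); return c[:2]/c[2]
def blob(S,box,f):
    "largest component in box u0,v0,u1,v1 of mask f(h,s,v): centroid, area, minAreaRect"
    u0,v0,u1,v1=box; hsv=cv2.cvtColor(S[0][v0:v1,u0:u1],cv2.COLOR_RGB2HSV).astype(int)
    m=f(*np.moveaxis(hsv,2,0)).astype(np.uint8)
    n,l,st,c=cv2.connectedComponentsWithStats(m); i=1+np.argmax(st[1:,4])
    pts=np.argwhere(l==i)[:,::-1].astype(np.float32)+[u0,v0]
    return c[i]+[u0,v0],st[i,4],cv2.minAreaRect(pts.astype(np.float32))
def tool(p=None,yaw=None):
    "shift in the units of play_rows from the measured pose to p"
    s=ctrl.sense(); r=R.from_rotvec(s["orientation"]); y=r.as_matrix()[:,1]
    print("t",round(s["t"],2),"pos",s["position"].round(4),"closing dir deg",np.degrees(np.arctan2(y[1],y[0])).round(1),"open",round(s["opening"],4),"grip",s["gripper_force"],"F",np.round(s["force"],1))
    if p is not None: print("delta/0.12:",(r.inv().apply(np.array(p)-s["position"])/.12).round(3))
E
python3 - <<'E'
from h import *
S=snap("top")
red=lambda h,s,v:((h<6)|(h>174))&(s>170)&(v>120)
org=lambda h,s,v:(h>5)&(h<22)&(s>90)
white=lambda h,s,v:(s<60)&(v>150)
def P(n,box,f,z):
    c,a,r=blob(S,box,f); print(n,c.round(1),a,[np.round(x,1) for x in r],ray(S,c,z)[:2].round(4))
P("strip",(265,128,350,162),white,.014)
P("red",(265,165,308,200),red,.016)
P("cork",(318,155,352,190),org,.016)
P("board",(250,115,370,215),lambda h,s,v:(h>100)&(h<125)&(s>150),.012)
P("tin",(205,150,240,180),lambda h,s,v:(h>45)&(h<95)&(s>70),.0375)
P("ramekin",(200,195,232,222),lambda h,s,v:(h<20)&(s>130),.02)
P("lid small",(378,207,404,233),org,.003)
P("lid big",(380,243,413,273),org,.003)
P("handles",(155,165,182,212),lambda h,s,v:v<70,.012)
P("mug",(150,210,195,240),lambda h,s,v:(h>95)&(h<120)&(s>90),.03)
im=S[0]
a=cv2.resize(im[155:190,385:420,::-1],None,fx=11,fy=11,interpolation=0)
b=cv2.resize(im[150:215,150:190,::-1],None,fx=9,fy=9,interpolation=0)
c=np.zeros((max(a.shape[0],b.shape[0]),a.shape[1]+b.shape[1],3),np.uint8);c[:a.shape[0],:a.shape[1]]=a;c[:b.shape[0],a.shape[1]:]=b
cv2.imwrite("pics/crop.png",c)
E
```

```text
Traceback (most recent call last):
  File "h.py", line 14, in blob
    n,l,st,c=cv2.connectedComponentsWithStats(m); i=1+np.argmax(st[1:,4])
                                                      ~~~~~~~~~^^^^^^^^^^
ValueError: attempt to get argmax of an empty sequence
```

```bash
cat > m.py <<'E'
from h import *
S=snap("top")
hs=cv2.cvtColor(S[0],cv2.COLOR_RGB2HSV)
for u,v in((305,146),(288,182),(336,171),(222,165),(215,209),(391,223),(168,190),(168,160),(403,172)): print((u,v),hs[v,u],end=" ")
red=lambda h,s,v:((h<6)|(h>174))&(s>150)&(v>100)
org=lambda h,s,v:(h>3)&(h<22)&(s>70)
def P(n,box,f,z):
  try:
    c,a,r=blob(S,box,f); print(n,c.round(1),a,[np.round(x,1) for x in r],ray(S,c,z)[:2].round(4))
  except ValueError: print(n,"none")
P("strip",(265,128,350,162),lambda h,s,v:(s<110)&(v>140),.014)
P("red",(265,165,308,200),red,.016)
P("cork",(318,155,352,190),org,.016)
P("board",(250,115,370,215),lambda h,s,v:(h>100)&(h<125)&(s>150),.012)
P("tin",(205,150,240,180),lambda h,s,v:(h>45)&(h<95)&(s>70),.0375)
P("ramekin",(200,195,232,222),lambda h,s,v:(h<20)&(s>130),.02)
P("lid small",(378,207,404,233),org,.003)
P("lid big",(380,243,413,273),org,.003)
P("handles",(155,165,182,212),lambda h,s,v:v<70,.012)
P("mug",(150,210,195,240),lambda h,s,v:(h>95)&(h<120)&(s>90),.03)
im=S[0]
a=cv2.resize(im[155:190,385:420,::-1],None,fx=11,fy=11,interpolation=0)
b=cv2.resize(im[150:215,150:190,::-1],None,fx=9,fy=9,interpolation=0)
c=np.zeros((max(a.shape[0],b.shape[0]),a.shape[1]+b.shape[1],3),np.uint8);c[:a.shape[0],:a.shape[1]]=a;c[:b.shape[0],a.shape[1]:]=b
cv2.imwrite("pics/crop.png",c)
E
python3 m.py
```

```text
(305, 146) [115  19 146] (288, 182) [  1 211 138] (336, 171) [ 13 140 133] (222, 165) [ 73 118  80] (215, 209) [ 13 170 111] (391, 223) [ 15 162  77] (168, 190) [ 0 11 70] (168, 160) [ 17  14 130] (403, 172) [109  14 144] strip [304.1 144.5] 475 [array([304.2, 144.5]), array([ 9.1, 52.1]), np.float64(77.5)] [ 0.6472 -0.0568]
red [286.8 182.3] 353 [array([286.8, 182.3]), array([18.8, 18.7]), np.float64(77.5)] [ 0.5255 -0.0046]
cork [336.  171.3] 393 [array([336. , 171.5]), array([21., 22.]), np.float64(90.0)] [ 0.5638 -0.16  ]
board [309.5 167.5] 4103 [array([309.2, 166.3]), array([67.1, 86.2]), np.float64(77.3)] [ 0.5744 -0.0755]
tin [220.2 164.6] 198 [array([220.5, 164.5]), array([15., 15.]), np.float64(90.0)] [0.575  0.2041]
ramekin [214.2 208.8] 261 [array([214., 209.]), array([16., 18.]), np.float64(90.0)] [0.4364 0.2227]
lid small [390.6 220.4] 328 [array([391. , 220.5]), array([19., 20.]), np.float64(90.0)] [ 0.4121 -0.3379]
lid big [396.1 258.1] 568 [array([396., 258.]), array([26., 26.]), np.float64(90.0)] [ 0.2926 -0.3575]
handles [168.8 189.2] 284 [array([168.8, 189.2]), array([30.1, 10.7]), np.float64(86.4)] [0.4957 0.3706]
mug [172.2 225.2] 409 [array([169.5, 225. ]), array([18., 31.]), np.float64(90.0)] [0.3819 0.3509]
```

View pics/crop.png

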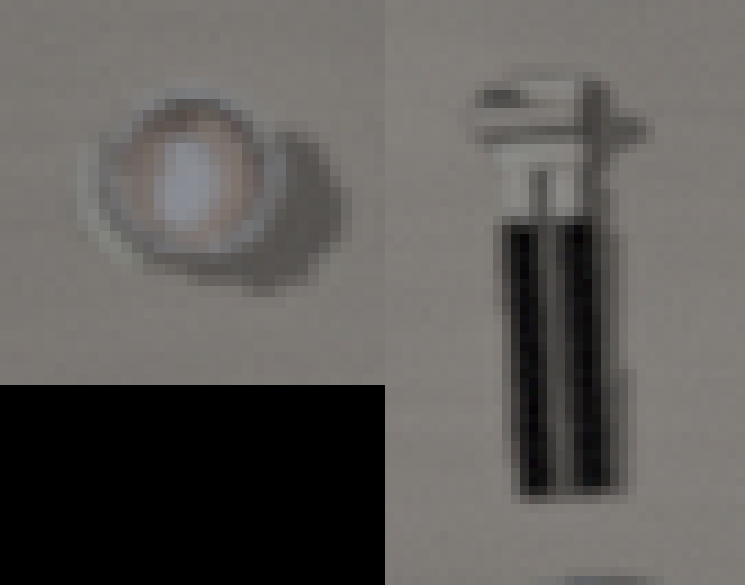

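The left crop shows the egg cup's bowl centred at about pixel (402,171). The right crop shows the handles running from (170,204) to (168,175), head upwards, so the opener is at about (0.521, 0.373) with yaw 5°. The board yaw is 13.8°. I'm setting out for the opener now.

Call:
play_rows:
  delta_pos:
    - [0, 0, 0]
    - [0, 0, 0]
  twist: [0.05, 0.097]
  hand: 70
  squeeze: 40

```text
t: 0.45
position: [0.1876, -0.6482, 0.25]
orientation: [0.133, -3.139, -0.001]
force: [0.5, 0.6, 0.2]
opening: 0.0703
gripper_force: 0.0
```

Call:
play_rows:
  delta_pos:
    - [-0.3, 0.3, 0]
    - [-0.7, 0.7, 0]
    - [-1, 1, 0]
    - [-1, 1, 0]
  twist: [0, 0, 0, 0]

```text
t: 0.95
position: [0.2989, -0.5159, 0.2508]
orientation: [-0.144, 3.137, -0.0]
force: [-0.7, 0.1, 0.5]
opening: 0.07
gripper_force: 0.0
```

Call:
play_rows:
  delta_pos:
    - [-0.3, 0.3, 0]
    - [-0.7, 0.7, 0]
    - [-1, 1, 0]
    - [-1, 1, 0]
  twist: [0, 0, 0, 0]

```text
t: 1.45
position: [0.4076, -0.3863, 0.2504]
orientation: [-0.144, 3.138, -0.0]
force: [-0.3, -0.6, -0.5]
opening: 0.0701
gripper_force: 0.0
```

Call:
play_rows:
  delta_pos:
    - [-0.3, 0.3, 0]
    - [-0.7, 0.7, 0]
    - [-1, 1, 0]
    - [-1, 1, 0]
  twist: [0, 0, 0, 0]

```text
t: 1.95
position: [0.5164, -0.2568, 0.2499]
orientation: [0.142, -3.138, -0.0]
force: [-0.2, -0.5, 0.4]
opening: 0.0704
gripper_force: 0.0
```

Call:
play_rows:
  delta_pos:
    - [0, 0.3, 0]
    - [0, 0.7, 0]
    - [0, 1, 0]
    - [0, 1, 0]
  twist: [0, 0, 0, 0]

```text
t: 2.45
position: [0.5037, -0.1383, 0.2506]
orientation: [-0.14, 3.138, 0.0]
force: [-0.1, -0.7, -0.1]
opening: 0.07
gripper_force: 0.0
```

Call:
play_rows:
  delta_pos:
    - [0, 0.3, 0]
    - [0, 0.7, 0]
    - [0, 1, 0]
    - [0, 1, 0]
  twist: [0, 0, 0, 0]

```text
t: 2.95
position: [0.4937, -0.0189, 0.2504]
orientation: [-0.14, 3.138, -0.0]
force: [0.4, -0.5, -0.4]
opening: 0.0701
gripper_force: 0.0
```

Call:
play_rows:
  delta_pos:
    - [0, 0.3, 0]
    - [0, 0.7, 0]
    - [0, 1, 0]
    - [0, 1, 0]
  twist: [0, 0, 0, 0]

```text
t: 3.45
position: [0.4836, 0.1006, 0.2502]
orientation: [0.139, -3.138, 0.0]
force: [-0.2, -0.5, -0.3]
opening: 0.0698
gripper_force: 0.0
```

Call:
play_rows:
  delta_pos:
    - [0, 0.3, 0]
    - [0, 0.7, 0]
    - [0, 1, 0]
    - [0, 1, 0]
  twist: [0, 0, 0, 0]

```text
t: 3.95
position: [0.4734, 0.22, 0.2499]
orientation: [0.139, -3.138, 0.001]
force: [0.2, -0.4, -0.8]
opening: 0.0699
gripper_force: 0.0
```

```bash
python3 -c "
from h import *
tool([.5206,.3727,.12])
S=snap('top');T=snap('side')
print('eggcup',ray(S,(402.3,171),.062),proj(T,ray(S,(402.3,171),.062)))
print('opener head in side',proj(T,[.5206,.3727,.016]),proj(T,[.4459,.3663,.01]))
"
```

```text
t 3.95 pos [0.4734 0.22   0.2499] closing dir deg 95.1 open 0.0699 grip 0.0 F [ 0.2 -0.4 -0.8]
delta/0.12: [-0.505  1.233  1.082]
eggcup [ 0.5649109  -0.36151894  0.062     ] [328.09458548 138.79006947]
opener head in side [237.44293566 318.94695511] [270.84940535 327.56457529]
```

Call:
play_rows:
  delta_pos:
    - [-0.2, 0.4, 0]
    - [-0.4, 0.7, 0.1]
    - [-0.5, 1, 0.2]
    - [-0.5, 1, 0.3]
  twist: [0, 0, 0, 0]

```text
t: 4.55
position: [0.5231, 0.3447, 0.2129]
orientation: [0.137, -3.138, 0.002]
force: [-0.7, -0.6, -0.1]
opening: 0.0702
gripper_force: 0.0
```

Call:
play_rows:
  delta_pos:
    - [0, 0.2, 0.3]
    - [0, 0.23, 0.7]
    - [0, 0.23, 0.8]
    - [0, 0.23, 0.8]
  twist: [0, 0, 0, 0]

```text
t: 5.05
position: [0.52, 0.3709, 0.1185]
orientation: [0.136, -3.138, 0.002]
force: [0.2, 1.0, 0.6]
opening: 0.07
gripper_force: 0.0
```

```bash
python3 -c "
from h import *
tool([.5206,.3727,.02])
S=snap('top');T=snap('side')
a=cv2.resize(S[0][120:260,90:260,::-1],None,fx=3,fy=3);b=cv2.resize(T[0][190:400,170:340,::-1],None,fx=2,fy=2)
a=cv2.copyMakeBorder(a,0,0,0,0,0);c=np.hstack([a,b[:420,:270]]);print(c.shape);cv2.imwrite('pics/o1.png',c)
"
```

```text
t 5.05 pos [0.52   0.3709 0.1185] closing dir deg 95.0 open 0.07 grip 0.0 F [0.2 1.  0.6]
delta/0.12: [-0.007  0.016  0.821]
(420, 780, 3)
```

View pics/o1.png

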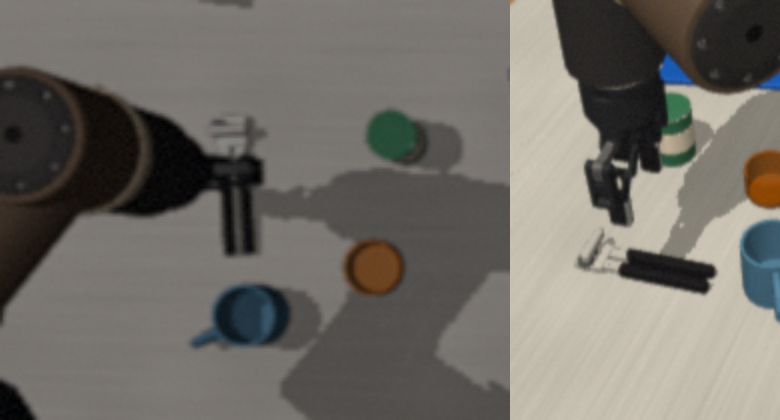

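The gripper is above the opener, with its fingers either side of the handles (crop 235,180). Descending to grip.

Call:
play_rows:
  delta_pos:
    - [0, 0.01, 0.3]
    - [0, 0.01, 0.6]
    - [0, 0.01, 0.75]
    - [0, 0.01, 0.81]
    - [0, 0.01, 0.81]
  twist: [0, 0, 0, 0, 0]

```text
t: 5.78
position: [0.5198, 0.3739, 0.0219]
orientation: [-0.138, 3.138, 0.001]
force: [0.1, -0.1, -0.3]
opening: 0.0699
gripper_force: 0.0
```

Call:
play_rows:
  delta_pos:
    - [0, 0, 0]
    - [0, 0, 0]
    - [0, 0, 0]
    - [0, 0, 0]
    - [0, 0, 0]
  twist: [0, 0, 0, 0, 0]
  hand: 10

```text
t: 6.4
position: [0.5199, 0.3742, 0.0224]
orientation: [-0.139, 3.137, 0.002]
force: [-1.5, -0.2, 5.9]
opening: 0.0309
gripper_force: 40.8
```

Call:
play_rows:
  delta_pos:
    - [0, 0, -0.1]
    - [0, 0, -0.4]
    - [0, 0, -0.8]
    - [0, 0, -1]
    - [0, 0, -1]
  twist: [0, 0, 0, 0, 0]

```text
t: 7.02
position: [0.5201, 0.3743, 0.1441]
orientation: [-0.138, 3.135, 0.005]
force: [0.4, 0.8, -1.3]
opening: 0.031
gripper_force: 40.0
```

```bash
python3 -c "
from h import *
tool([.6472,-.057,.14])
S=snap('top');T=snap('side')
a=cv2.resize(S[0][120:260,90:260,::-1],None,fx=3,fy=3);b=cv2.resize(T[0][190:400,170:340,::-1],None,fx=2,fy=2)
cv2.imwrite('pics/o2.png',np.hstack([a,b[:420,:270]]))
"
```

```text
t 7.03 pos [0.5201 0.3743 0.1441] closing dir deg 95.0 open 0.031 grip 40.0387841463089 F [ 0.4  0.8 -1.3]
delta/0.12: [-0.739 -3.674  0.024]
```

View pics/o2.png

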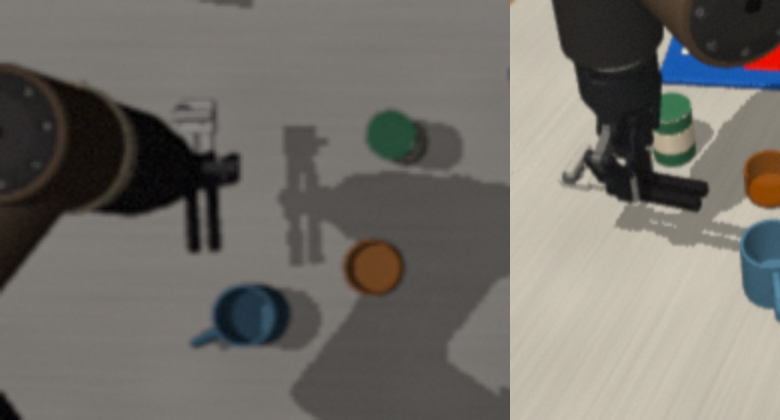

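The opener hangs level in the grip (31 mm opening, crop 205,175). Carrying it to the strip.

Call:
play_rows:
  delta_pos:
    - [-0.06, -0.3, 0]
    - [-0.12, -0.6, 0]
    - [-0.185, -0.92, 0]
    - [-0.185, -0.92, 0]
  twist: [0, 0, 0, 0]

```text
t: 7.62
position: [0.5507, 0.2625, 0.1394]
orientation: [0.133, -3.136, 0.003]
force: [-0.6, 1.5, -1.2]
opening: 0.0307
gripper_force: 40.1
```

Call:
play_rows:
  delta_pos:
    - [-0.06, -0.3, 0]
    - [-0.12, -0.6, 0]
    - [-0.185, -0.92, 0]
    - [-0.185, -0.92, 0]
  twist: [0, 0, 0, 0]

```text
t: 8.12
position: [0.5826, 0.1554, 0.1397]
orientation: [0.134, -3.136, 0.002]
force: [1.0, 0.5, -1.2]
opening: 0.0307
gripper_force: 40.2
```

Call:
play_rows:
  delta_pos:
    - [-0.06, -0.3, 0]
    - [-0.12, -0.6, 0]
    - [-0.185, -0.92, 0]
    - [-0.185, -0.92, 0]
  twist: [0, 0, 0, 0]

```text
t: 8.62
position: [0.6147, 0.048, 0.1399]
orientation: [0.134, -3.137, 0.001]
force: [-0.5, 0.1, -0.7]
opening: 0.0311
gripper_force: 40.2
```

Call:
play_rows:
  delta_pos:
    - [-0.06, -0.3, 0]
    - [-0.12, -0.6, 0]
    - [-0.185, -0.92, 0]
    - [-0.185, -0.92, 0]
  twist: [0, 0, 0, 0]

```text
t: 9.12
position: [0.6467, -0.0596, 0.1399]
orientation: [0.135, -3.137, 0.0]
force: [0.2, 0.9, -0.6]
opening: 0.0307
gripper_force: 40.3
```

Call:
play_rows:
  delta_pos:
    - [0, 0, 0]
    - [0, 0, 0]
    - [0, 0, 0]
    - [0, 0, 0]
    - [0, 0, 0]
  twist: [-0.09, -0.18, -0.27, -0.36, -0.43]

```text
t: 9.75
position: [0.6462, -0.0568, 0.1404]
orientation: [1.442, -2.79, -0.001]
force: [-0.5, 0.2, -0.1]
opening: 0.0307
gripper_force: 40.3
```

Call:
play_rows:
  delta_pos:
    - [0, 0, 0]
    - [0, 0, 0]
    - [0, 0, 0]
    - [0, 0, 0]
    - [0, 0, 0]
  twist: [-0.09, -0.18, -0.27, -0.36, -0.433]

```text
t: 10.38
position: [0.6462, -0.0568, 0.1404]
orientation: [2.48, -1.927, -0.001]
force: [-0.3, -0.4, -1.4]
opening: 0.0307
gripper_force: 40.3
```

```bash
python3 -c "
from h import *
tool([.6468,-.057,.039])
S=snap('top');T=snap('side')
b=cv2.resize(T[0][100:300,180:400,::-1],None,fx=2,fy=2);a=cv2.resize(S[0][90:230,240:380,::-1],(400,400))
cv2.imwrite('pics/o3.png',np.hstack([a,b[:400]]))
"
```

```text
t 10.38 pos [ 0.6462 -0.0568  0.1404] closing dir deg -165.7 open 0.0307 grip 40.34576654434204 F [-0.3 -0.4 -1.4]
delta/0.12: [ 0.003 -0.005  0.845]
```

View pics/o3.png

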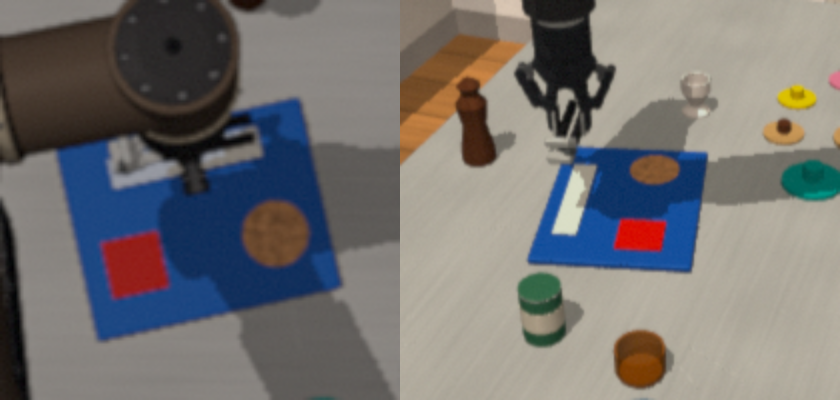

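The opener is above the strip and lined up with it (top crop 185,150). Lowering and releasing.

Call:
play_rows:
  delta_pos:
    - [0, 0, 0.3]
    - [0, 0, 0.6]
    - [0, 0, 0.78]
    - [0, 0, 0.85]
    - [0, 0, 0.855]
  twist: [0, 0, 0, 0, 0]

```text
t: 11.1
position: [0.6465, -0.0581, 0.0383]
orientation: [2.473, -1.937, -0.001]
force: [-0.9, -0.4, -0.4]
opening: 0.0309
gripper_force: 40.3
```

Call:
play_rows:
  delta_pos:
    - [0, 0, 0]
    - [0, 0, 0]
    - [0, 0, 0]
    - [0, 0, 0]
  twist: [0, 0, 0, 0]
  hand: 60

```text
t: 11.6
position: [0.6467, -0.0587, 0.0389]
orientation: [-2.474, 1.936, -0.001]
force: [-0.5, 0.3, -1.3]
opening: 0.0597
gripper_force: 0.0
```

Call:
play_rows:
  delta_pos:
    - [0, 0, -0.15]
    - [0, 0, -0.5]
    - [0, 0, -1]
    - [0, 0, -1]
  twist: [0, 0, 0, 0]
  hand: 80

```text
t: 12.1
position: [0.6499, -0.0585, 0.1659]
orientation: [-2.469, 1.93, -0.013]
force: [0.2, -0.1, -0.8]
opening: 0.0796
gripper_force: 0.0
```

```bash
python3 -c "
from h import *
tool([.4364,.2227,.15])
T=snap('side')
# opener origin estimate from handles' dark mask in the side view
c,a,r=blob(T,(235,165,300,240),lambda h,s,v:v<60)
print(c,a,r,ray(T,c,.024), 'expected handle centre px',proj(T,[.6466+.025*.2385,-.0573-.025*.971,.024]), proj(T,[.6466-.025*.2385,-.0573+.025*.971,.024]))
cv2.imwrite('pics/o4.png',cv2.resize(T[0][140:250,220:360,::-1],None,fx=4,fy=4))
"
```

```text
t 12.1 pos [ 0.6499 -0.0585  0.1659] closing dir deg -166.0 open 0.0796 grip 0.0 F [ 0.2 -0.1 -0.8]
delta/0.12: [-2.704  1.162  0.114]
[273.14634146 190.04878049] 82 ((273.0, 190.5), (4.110960960388184, 21.187257766723633), 18.434946060180664) [ 0.64006202 -0.08616776  0.024     ] expected handle centre px [268.55834668 190.12619329] [265.31246417 200.16541175]
```

View pics/o4.png

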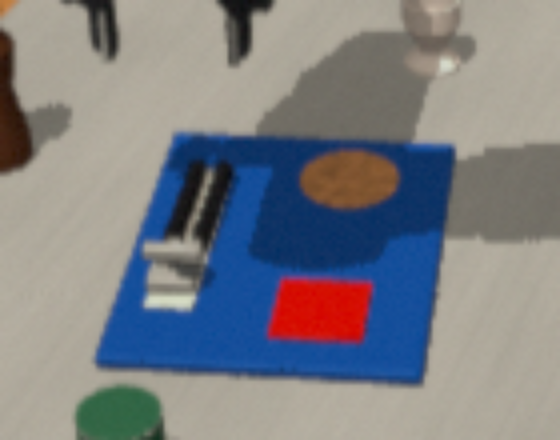

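The opener lies on the strip, handles at about (270,191) in the side view and 2–3 mm from the predicted spot. Next is the ramekin.

Call:
play_rows:
  delta_pos:
    - [-0.3, 0.13, 0]
    - [-0.6, 0.26, 0]
    - [-0.9, 0.387, 0]
    - [-0.9, 0.387, 0]
  twist: [0, 0, 0, 0]

```text
t: 12.65
position: [0.5739, 0.0364, 0.1587]
orientation: [2.476, -1.933, -0.001]
force: [1.9, -0.3, 0.4]
opening: 0.0801
gripper_force: 0.0
```

Call:
play_rows:
  delta_pos:
    - [-0.3, 0.13, 0]
    - [-0.6, 0.26, 0]
    - [-0.9, 0.387, 0]
    - [-0.9, 0.387, 0]
  twist: [0, 0, 0, 0]

```text
t: 13.15
position: [0.5036, 0.1297, 0.1586]
orientation: [2.476, -1.933, -0.0]
force: [0.9, 0.3, -0.9]
opening: 0.0804
gripper_force: 0.0
```

Call:
play_rows:
  delta_pos:
    - [-0.3, 0.13, 0]
    - [-0.6, 0.26, 0]
    - [-0.9, 0.387, 0]
    - [-0.9, 0.387, 0]
  twist: [0, 0, 0, 0]
  hand: 85

```text
t: 13.65
position: [0.4331, 0.2232, 0.1586]
orientation: [-2.476, 1.933, -0.0]
force: [0.6, 0.5, -0.7]
opening: 0.0852
gripper_force: 0.0
```

```bash
python3 -c "
from h import *
T=snap('side');S=snap('top')
f=lambda h,s,v:(h<20)&(s>150)
c,a,r=blob(T,(280,255,322,300),f);print(c,a,r,ray(T,c,.02))
c,a,r=blob(S,(200,195,232,222),f);print(c,a,r,ray(S,c,.02))
tool([.4364,.2227,.025])
"
```

```text
[299.55154639 278.79553265] 582 ((299.0, 279.0), (28.0, 24.0), 90.0) [0.43716579 0.22164132 0.02      ]
[215.00434783 208.72173913] 230 ((215.31468200683594, 208.9088134765625), (15.646086692810059, 16.18296241760254), 4.398705005645752) [0.4366396  0.22008363 0.02      ]
t 13.75 pos [0.4338 0.2221 0.1585] closing dir deg -166.0 open 0.085 grip 0.0 F [0.6 0.2 0.4]
delta/0.12: [-0.    -0.023  1.112]
```

Call:
play_rows:
  delta_pos:
    - [0, -0.02, 0.3]
    - [0, -0.02, 0.6]
    - [0, -0.02, 0.85]
    - [0, -0.02, 1.0]
    - [0, -0.02, 1.0]
  twist: [0, 0, 0, 0, 0]

```text
t: 14.38
position: [0.4357, 0.2211, 0.0371]
orientation: [2.47, -1.936, -0.0]
force: [-0.2, 0.7, 0.2]
opening: 0.0851
gripper_force: 0.0
```

Call:
play_rows:
  delta_pos:
    - [0, 0, 0.1]
    - [0, 0, 0.11]
    - [0, 0, 0.11]
  twist: [0, 0, 0]

```text
t: 14.75
position: [0.4359, 0.223, 0.0256]
orientation: [-2.474, 1.936, -0.0]
force: [-0.2, 0.4, 0.1]
opening: 0.0847
gripper_force: 0.0
```

Call:
play_rows:
  delta_pos:
    - [0, 0, 0]
    - [0, 0, 0]
    - [0, 0, 0]
    - [0, 0, 0]
    - [0, 0, 0]
  twist: [0, 0, 0, 0, 0]
  hand: 45
  squeeze: 35

```text
t: 15.38
position: [0.436, 0.2232, 0.0262]
orientation: [-2.474, 1.934, -0.0]
force: [-1.1, 0.2, 7.7]
opening: 0.0598
gripper_force: 36.5
```

Call:
play_rows:
  delta_pos:
    - [0, 0, -0.1]
    - [0, 0, -0.4]
    - [0, 0, -0.8]
    - [0, 0, -1]
    - [0, 0, -1]
  twist: [0, 0, 0, 0, 0]

```text
t: 16.0
position: [0.4365, 0.2238, 0.148]
orientation: [-2.471, 1.932, -0.001]
force: [-0.2, 0.1, -1.8]
opening: 0.0597
gripper_force: 38.4
```

```bash
python3 -c "
from h import *
tool([.5636,-.1598,.15])
T=snap('side')
c,a,r=blob(T,(260,160,340,300),lambda h,s,v:(h<20)&(s>150))
print(c,a,r,ray(T,c,ctrl.sense()['position'][2]-.005))
"
```

```text
t 16.0 pos [0.4365 0.2238 0.148 ] closing dir deg -166.1 open 0.0597 grip 38.36656395345926 F [-0.2  0.1 -1.8]
delta/0.12: [ 3.357 -0.259 -0.025]
[297.50793651 236.35582011] 756 ((297.0, 235.5), (35.0, 26.0), 90.0) [0.44007966 0.21453737 0.14144753]
```

Call:
play_rows:
  delta_pos:
    - [0.28, -0.02, 0]
    - [0.56, -0.04, 0]
    - [0.84, -0.065, 0]
    - [0.84, -0.065, 0]
  twist: [0, 0, 0, 0]

```text
t: 16.55
position: [0.4669, 0.1248, 0.144]
orientation: [2.47, -1.937, -0.002]
force: [-0.1, 0.2, -1.3]
opening: 0.0598
gripper_force: 38.3
```

Call:
play_rows:
  delta_pos:
    - [0.28, -0.02, 0]
    - [0.56, -0.04, 0]
    - [0.84, -0.065, 0]
    - [0.84, -0.065, 0]
  twist: [0, 0, 0, 0]

```text
t: 17.05
position: [0.499, 0.0297, 0.1442]
orientation: [2.471, -1.938, -0.002]
force: [-0.4, -0.0, -1.5]
opening: 0.0595
gripper_force: 38.3
```

Call:
play_rows:
  delta_pos:
    - [0.28, -0.02, 0]
    - [0.56, -0.04, 0]
    - [0.84, -0.065, 0]
    - [0.84, -0.065, 0]
  twist: [0, 0, 0, 0]

```text
t: 17.55
position: [0.5311, -0.0657, 0.1444]
orientation: [2.472, -1.937, -0.002]
force: [-0.1, 0.4, -0.6]
opening: 0.0596
gripper_force: 38.3
```

Call:
play_rows:
  delta_pos:
    - [0.28, -0.02, 0]
    - [0.56, -0.04, 0]
    - [0.84, -0.065, 0]
    - [0.84, -0.065, 0]
  twist: [0, 0, 0, 0]

```text
t: 18.05
position: [0.5631, -0.1613, 0.1444]
orientation: [2.472, -1.937, -0.002]
force: [-0.7, 1.0, -0.0]
opening: 0.0595
gripper_force: 38.3
```

```bash
python3 -c "
from h import *
tool([.5636,-.1598,.042])
T=snap('side')
cv2.imwrite('pics/r1.png',cv2.resize(T[0][60:260,200:400,::-1],None,fx=3,fy=3))
# where body centre should be
p=ctrl.sense()['position']; print(proj(T,p-[0,0,.005]),proj(T,p-[0,0,.025]))
"
```

```text
t 18.05 pos [ 0.5631 -0.1613  0.1444] closing dir deg -166.2 open 0.0595 grip 38.32677561789751 F [-0.7  1.  -0. ]
delta/0.12: [-0.011 -0.008  0.853]
[306.03839353 147.41768989] [306.23670513 153.50816875]
```

View pics/r1.png

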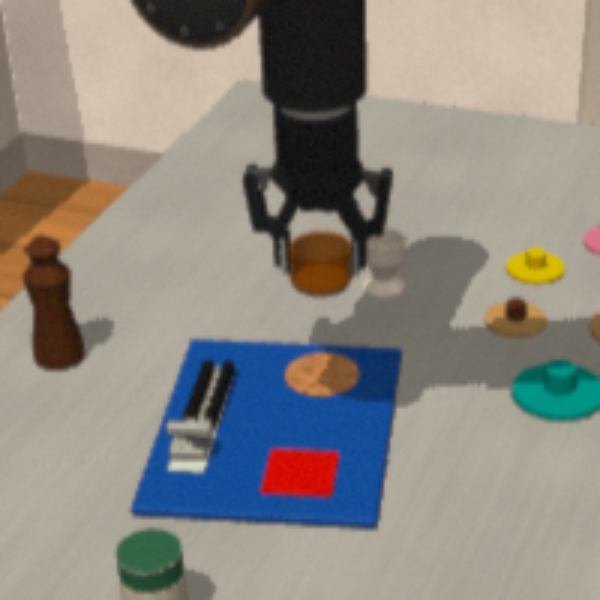

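The ramekin is upright in the grip, above the cork (side 307,148). Lowering.

Call:
play_rows:
  delta_pos:
    - [-0.01, 0, 0.3]
    - [-0.01, 0, 0.6]
    - [-0.01, 0, 0.78]
    - [-0.01, 0, 0.85]
    - [-0.01, 0, 0.85]
  twist: [0, 0, 0, 0, 0]

```text
t: 18.73
position: [0.5627, -0.1587, 0.0435]
orientation: [2.475, -1.934, -0.0]
force: [0.1, 0.4, -0.8]
opening: 0.0596
gripper_force: 38.7
```

Call:
play_rows:
  delta_pos:
    - [0, 0, 0]
    - [0, 0, 0]
    - [0, 0, 0]
    - [0, 0, 0]
  twist: [0, 0, 0, 0]
  hand: 80

```text
t: 19.23
position: [0.5628, -0.1598, 0.0435]
orientation: [-2.474, 1.936, -0.0]
force: [0.5, 0.4, 0.6]
opening: 0.08
gripper_force: 0.0
```

Call:
play_rows:
  delta_pos:
    - [0, 0, -0.15]
    - [0, 0, -0.5]
    - [0, 0, -1]
    - [0, 0, -1]
  twist: [0, 0, 0, 0]

```text
t: 19.73
position: [0.5657, -0.1601, 0.1687]
orientation: [-2.471, 1.932, -0.012]
force: [-0.7, 0.8, -1.5]
opening: 0.0799
gripper_force: 0.0
```

```bash
python3 -c "
from h import *
T=snap('side')
f=lambda h,s,v:(h<20)&(s>150)
c,a,r=blob(T,(285,150,330,196),f);print(c,a,r,'expected',proj(T,[.5636,-.1598,.036]),ray(T,c,.036))
tool([.4121,-.3379,.15])
"
```

```text
[307.08578431 179.34068627] 408 ((307.0, 179.0), (22.0, 22.0), 0.0) expected [306.64932868 177.95377099] [ 0.55973588 -0.15323109  0.036     ]
t 19.77 pos [ 0.564  -0.1599  0.1659] closing dir deg -166.1 open 0.08 grip 0.0 F [-1.1 -0.2 -0.6]
delta/0.12: [1.135 1.586 0.126]
```

Call:
play_rows:
  delta_pos:
    - [0.2, 0.3, 0]
    - [0.4, 0.6, 0]
    - [0.57, 0.79, 0]
    - [0.57, 0.79, 0]
  twist: [0, 0, 0, 0]
  hand: 50

```text
t: 20.27
position: [0.4852, -0.2502, 0.1623]
orientation: [2.471, -1.939, -0.003]
force: [-0.2, 0.2, 0.4]
opening: 0.0502
gripper_force: 0.0
```

Call:
play_rows:
  delta_pos:
    - [0.2, 0.3, 0]
    - [0.4, 0.6, 0]
    - [0.57, 0.79, 0]
    - [0.57, 0.79, 0]
  twist: [0, 0, 0, 0]

```text
t: 20.78
position: [0.4104, -0.3389, 0.1624]
orientation: [2.472, -1.938, -0.002]
force: [-0.0, 0.7, 0.1]
opening: 0.0496
gripper_force: 0.0
```

```bash
python3 -c "
from h import *
T=snap('side')
c,a,r=blob(T,(355,150,390,175),lambda h,s,v:(h>3)&(h<22)&(s>70));print('all',c,a,r,ray(T,c,.006))
c,a,r=blob(T,(355,150,390,175),lambda h,s,v:(h<22)&(s>60)&(v<110));print('knob',c,a,r,ray(T,c,.015))
tool([.4121,-.3379,.027])
cv2.imwrite('pics/l1.png',cv2.resize(T[0][90:210,280:440,::-1],None,fx=5,fy=5))
"
```

```text
all [371.35377358 165.84433962] 212 ((371.0, 165.5), (13.0, 20.0), 90.0) [ 0.41039176 -0.33294711  0.006     ]
knob [371.3877551 162.3877551] 49 ((371.5, 162.5), (7.0, 7.0), 90.0) [ 0.41228314 -0.33893132  0.015     ]
t 20.82 pos [ 0.4111 -0.3384  0.1625] closing dir deg -166.2 open 0.05 grip 0.0 F [-0.5  0.8 -0.2]
delta/0.12: [-1.00e-03 -1.00e-02  1.13e+00]
```

View pics/l1.png

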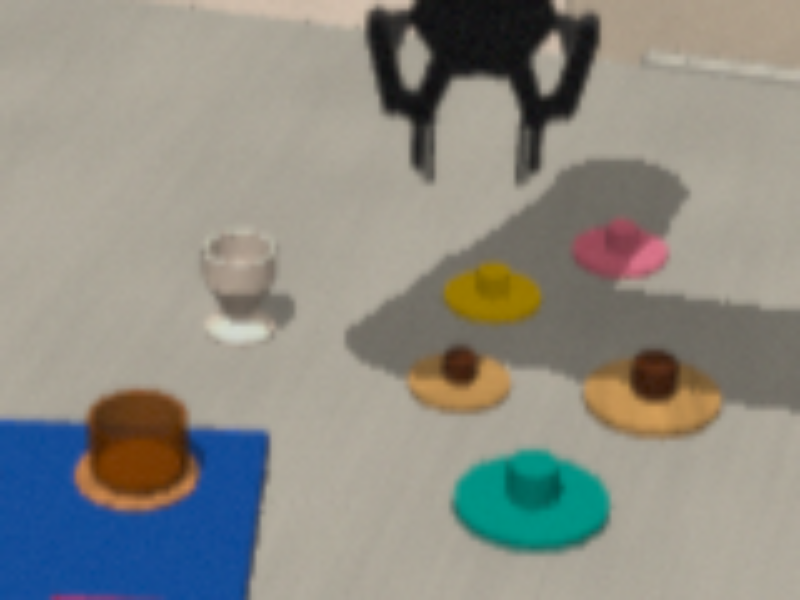

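The ramekin stands upright in the middle of the cork (crop 138,440). The lid knob is at crop (460,365), and both views agree on (0.412, −0.338).

Call:
play_rows:
  delta_pos:
    - [0, -0.01, 0.3]
    - [0, -0.01, 0.6]
    - [0, -0.01, 0.85]
    - [0, -0.01, 1.0]
    - [0, -0.01, 1.0]
  twist: [0, 0, 0, 0, 0]

```text
t: 21.45
position: [0.4124, -0.3368, 0.0417]
orientation: [2.474, -1.934, -0.005]
force: [-0.7, -0.3, -0.4]
opening: 0.0497
gripper_force: 0.0
```

Call:
play_rows:
  delta_pos:
    - [0, 0, 0.1]
    - [0, 0, 0.125]
    - [0, 0, 0.125]
  twist: [0, 0, 0]

```text
t: 21.82
position: [0.4128, -0.3379, 0.0284]
orientation: [-2.474, 1.936, -0.0]
force: [-0.4, 0.8, 0.1]
opening: 0.0501
gripper_force: 0.0
```

Call:
play_rows:
  delta_pos:
    - [0, 0, 0]
    - [0, 0, 0]
    - [0, 0, 0]
    - [0, 0, 0]
    - [0, 0, 0]
  twist: [0, 0, 0, 0, 0]
  hand: 5
  squeeze: 30

```text
t: 22.45
position: [0.413, -0.3381, 0.0289]
orientation: [-2.474, 1.936, -0.001]
force: [-0.8, 0.0, 6.2]
opening: 0.0205
gripper_force: 29.4
```

Call:
play_rows:
  delta_pos:
    - [0, 0, -0.1]
    - [0, 0, -0.4]
    - [0, 0, -0.8]
    - [0, 0, -1]
    - [0, 0, -1]
  twist: [0, 0, 0, 0, 0]

```text
t: 23.08
position: [0.4139, -0.3384, 0.1511]
orientation: [-2.473, 1.935, -0.007]
force: [-0.7, 0.2, -0.6]
opening: 0.0207
gripper_force: 29.4
```

```bash
python3 -c "
from h import *
T=snap('side')
tool([.563,-.1595,.15])
cv2.imwrite('pics/l2.png',cv2.resize(T[0][70:210,280:440,::-1],None,fx=4,fy=4))
"
```

```text
t 23.12 pos [ 0.4131 -0.338   0.1495] closing dir deg -166.1 open 0.0208 grip 29.417480528354645 F [-0.3 -0.3 -0.8]
delta/0.12: [-1.143 -1.57  -0.002]
```

View pics/l2.png

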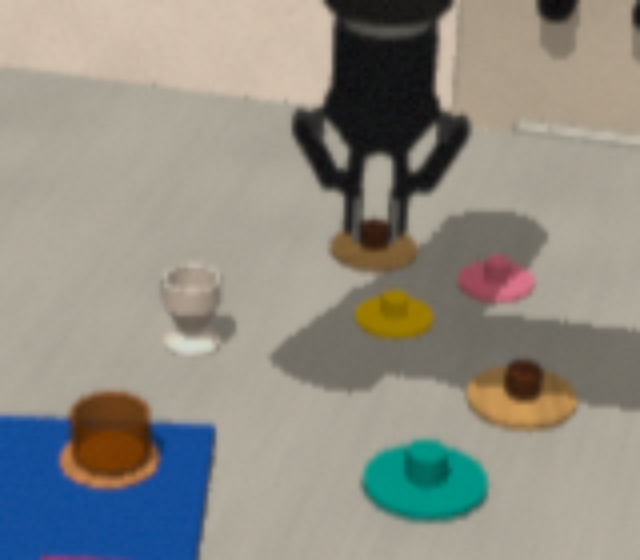

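The lid hangs level (crop 375,245). Carrying it to the ramekin.

Call:
play_rows:
  delta_pos:
    - [-0.2, -0.3, 0]
    - [-0.4, -0.6, 0]
    - [-0.57, -0.785, 0]
    - [-0.57, -0.785, 0]
  twist: [0, 0, 0, 0]

```text
t: 23.62
position: [0.4881, -0.2472, 0.1471]
orientation: [2.476, -1.933, -0.003]
force: [-0.7, -0.4, -0.0]
opening: 0.0205
gripper_force: 29.5
```

Call:
play_rows:
  delta_pos:
    - [-0.2, -0.3, 0]
    - [-0.4, -0.6, 0]
    - [-0.57, -0.785, 0]
    - [-0.57, -0.785, 0]
  twist: [0, 0, 0, 0]

```text
t: 24.12
position: [0.5629, -0.1588, 0.1471]
orientation: [2.475, -1.933, -0.002]
force: [-0.1, -0.9, 0.1]
opening: 0.0205
gripper_force: 29.5
```

```bash
python3 -c "
from h import *
T=snap('side')
p=ctrl.sense()['position'];print('lid px expected',proj(T,p-[0,0,.0255]),'rim px expected',proj(T,[.563,-.1595,.056]))
tool([.563,-.1595,.0855])
cv2.imwrite('pics/l3.png',cv2.resize(T[0][90:210,250:370,::-1],None,fx=5,fy=5))
"
```

```text
lid px expected [306.25491224 153.0027546 ] rim px expected [306.6155927  172.34094425]
t 24.18 pos [ 0.5622 -0.1595  0.1472] closing dir deg -166.0 open 0.0202 grip 29.54085409641266 F [-0.3 -0.3 -0.3]
delta/0.12: [ 0.002 -0.008  0.514]
```

View pics/l3.png

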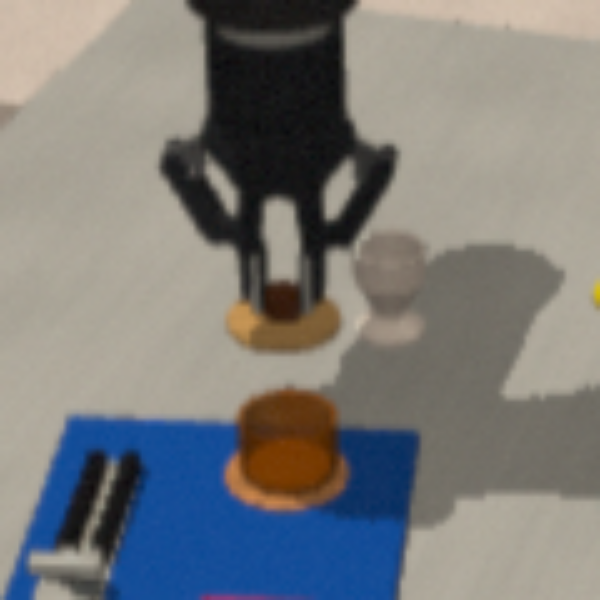

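The lid at crop (283,322) lines up with the rim at (288,412) to about 2 mm. Lowering.

Call:
play_rows:
  delta_pos:
    - [0, 0, 0.2]
    - [0, 0, 0.4]
    - [0, 0, 0.48]
    - [0, 0, 0.515]
    - [0, 0, 0.515]
  twist: [0, 0, 0, 0, 0]

```text
t: 24.8
position: [0.5628, -0.1601, 0.0868]
orientation: [-2.474, 1.936, -0.0]
force: [0.2, -0.1, 0.2]
opening: 0.0205
gripper_force: 29.5
```

Call:
play_rows:
  delta_pos:
    - [0, 0, 0]
    - [0, 0, 0]
    - [0, 0, 0]
    - [0, 0, 0]
  twist: [0, 0, 0, 0]
  hand: 50

```text
t: 25.3
position: [0.5628, -0.1597, 0.0867]
orientation: [-2.474, 1.936, -0.0]
force: [-0.2, 0.5, -0.2]
opening: 0.0499
gripper_force: 0.0
```

Call:
play_rows:
  delta_pos:
    - [0, 0, -0.15]
    - [0, 0, -0.5]
    - [0, 0, -0.8]
    - [0, 0, -0.8]
  twist: [0, 0, 0, 0]

```text
t: 25.8
position: [0.5645, -0.1599, 0.1859]
orientation: [-2.472, 1.933, -0.008]
force: [0.4, 0.5, -0.6]
opening: 0.0498
gripper_force: 0.0
```

```bash
python3 -c "
from h import *
T=snap('side')
tool([.5645,-.361,.16])
cv2.imwrite('pics/l4.png',cv2.resize(T[0][90:210,250:370,::-1],None,fx=5,fy=5))
"
```

```text
t 25.85 pos [ 0.5633 -0.1597  0.1839] closing dir deg -166.1 open 0.0501 grip 0.0 F [-0.1  0.3 -0.6]
delta/0.12: [1.63  0.395 0.199]
```

View pics/l4.png

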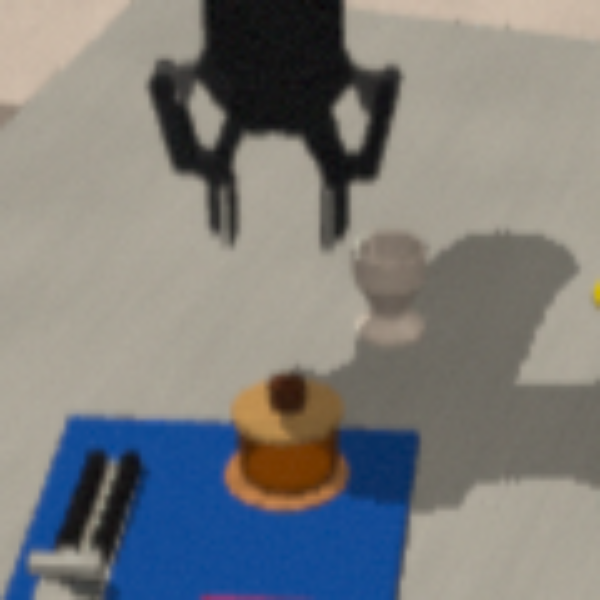

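The lid sits squarely on the ramekin (crop 288,410). The egg cup shows its rim at side (328,139) and its foot at (328,155).

Call:
play_rows:
  delta_pos:
    - [0.3, 0.1, 0]
    - [0.6, 0.15, 0]
    - [0.8, 0.2, 0]
    - [0.8, 0.2, 0]
  twist: [0, 0, 0, 0]
  hand: 80

```text
t: 26.35
position: [0.5616, -0.2601, 0.1808]
orientation: [2.471, -1.938, -0.004]
force: [-1.0, 0.9, 0.1]
opening: 0.0797
gripper_force: 0.0
```

Call:
play_rows:
  delta_pos:
    - [0.3, 0.07, 0]
    - [0.6, 0.15, 0]
    - [0.83, 0.195, 0.1]
    - [0.83, 0.195, 0.2]
  twist: [0, 0, 0, 0]

```text
t: 26.85
position: [0.5632, -0.3618, 0.1568]
orientation: [2.472, -1.938, -0.002]
force: [-0.2, 1.1, -1.2]
opening: 0.0801
gripper_force: 0.0
```

```bash
python3 -c "
from h import *
T=snap('side')
print(ray(T,(328.2,139),.062),ray(T,(328.2,155),.003))
tool([.5648,-.3612,.048])
print(ctrl.sense()['joint_pos'])
"
```

```text
[ 0.5641355 -0.3602953  0.062    ] [ 0.56373486 -0.35859555  0.003     ]
t 26.9 pos [ 0.5624 -0.3604  0.1548] closing dir deg -166.2 open 0.0801 grip 0.0 F [-0.5  1.  -3. ]
delta/0.12: [ 0.014 -0.021  0.89 ]
[-0.27926282  0.41837209 -0.12371593 -0.00116557 -1.03300022  0.52126519]
```

Call:
play_rows:
  delta_pos:
    - [0, -0.015, 0.3]
    - [0, -0.015, 0.6]
    - [0, -0.015, 0.8]
    - [0, -0.015, 0.89]
    - [0, -0.015, 0.89]
  twist: [0, 0, 0, 0, 0]

```text
t: 27.52
position: [0.5654, -0.3598, 0.0513]
orientation: [2.475, -1.934, -0.002]
force: [0.3, -0.5, 0.8]
opening: 0.0798
gripper_force: 0.0
```

Call:
play_rows:
  delta_pos:
    - [0, 0, 0]
    - [0, 0, 0]
    - [0, 0, 0]
    - [0, 0, 0]
    - [0, 0, 0]
  twist: [0, 0, 0, 0, 0]
  hand: 35
  squeeze: 30

```text
t: 28.15
position: [0.5664, -0.3611, 0.0532]
orientation: [-2.474, 1.935, -0.004]
force: [0.2, 1.6, 8.0]
opening: 0.0454
gripper_force: 30.3
```

Call:
play_rows:
  delta_pos:
    - [0, 0, -0.1]
    - [0, 0, -0.4]
    - [0, 0, -0.8]
    - [0, 0, -1]
    - [0, 0, -1]
  twist: [0, 0, 0, 0, 0]

```text
t: 28.78
position: [0.5664, -0.3611, 0.1748]
orientation: [-2.473, 1.935, -0.007]
force: [0.6, 0.4, -0.9]
opening: 0.0458
gripper_force: 31.0
```

```bash
python3 -c "
from h import *
tool([.5255,-.0045,.17])
"
```

```text
t 28.77 pos [ 0.5664 -0.3611  0.1748] closing dir deg -166.1 open 0.0458 grip 30.98439343040809 F [ 0.6  0.4 -0.9]
delta/0.12: [-2.966 -0.384  0.034]
```

Call:
play_rows:
  delta_pos:
    - [-0.25, -0.03, 0]
    - [-0.5, -0.06, 0]
    - [-0.742, -0.096, 0]
    - [-0.742, -0.096, 0]
  twist: [0, 0, 0, 0]

```text
t: 29.28
position: [0.5545, -0.2697, 0.171]
orientation: [2.476, -1.934, -0.003]
force: [0.2, 0.0, -1.2]
opening: 0.0454
gripper_force: 31.0
```

Call:
play_rows:
  delta_pos:
    - [-0.25, -0.03, 0]
    - [-0.5, -0.06, 0]
    - [-0.742, -0.096, 0]
    - [-0.742, -0.096, 0]
  twist: [0, 0, 0, 0]

```text
t: 29.78
position: [0.5446, -0.1813, 0.1713]
orientation: [2.475, -1.934, -0.001]
force: [0.8, -0.5, -1.5]
opening: 0.0456
gripper_force: 31.0
```

Call:
play_rows:
  delta_pos:
    - [-0.25, -0.03, 0]
    - [-0.5, -0.06, 0]
    - [-0.742, -0.096, 0]
    - [-0.742, -0.096, 0]
  twist: [0, 0, 0, 0]

```text
t: 30.28
position: [0.5347, -0.0925, 0.1714]
orientation: [2.475, -1.934, -0.001]
force: [-0.3, -0.3, -0.3]
opening: 0.0457
gripper_force: 31.0
```

Call:
play_rows:
  delta_pos:
    - [-0.25, -0.03, 0]
    - [-0.5, -0.06, 0]
    - [-0.742, -0.096, 0]
    - [-0.742, -0.096, 0]
  twist: [0, 0, 0, 0]

```text
t: 30.78
position: [0.5248, -0.0035, 0.1715]
orientation: [2.475, -1.934, -0.0]
force: [0.0, -0.1, -0.5]
opening: 0.0451
gripper_force: 31.0
```

```bash
python3 -c "
from h import *
T=snap('side')
p=ctrl.sense()['position'];print('foot px if centred',proj(T,p-[0,0,.050]),'rim',proj(T,p+[0,0,.010]))
tool([.5255,-.0045,.069])
cv2.imwrite('pics/e1.png',cv2.resize(T[0][110:250,240:380,::-1],None,fx=4,fy=4))
"
```

```text
foot px if centred [298.51356286 184.17824432] rim [297.63399574 164.49901684]
t 30.82 pos [ 0.5247 -0.0042  0.1715] closing dir deg -166.0 open 0.0456 grip 30.98432322149165 F [-0.1  0.2 -1.2]
delta/0.12: [ 0.004 -0.006  0.854]
```

View pics/e1.png

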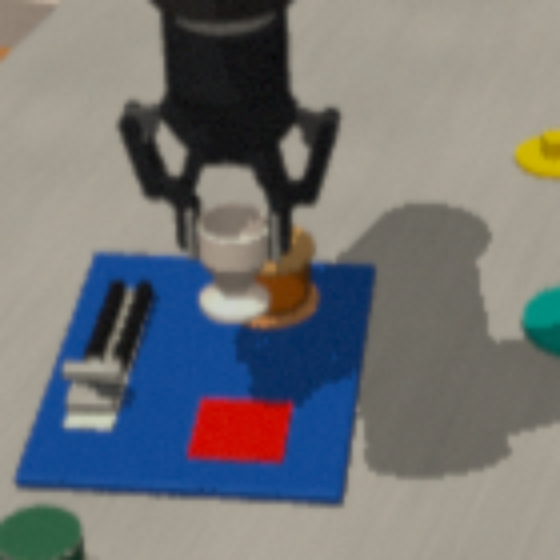

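The cup hangs upright, its foot at side (299,184.5) as predicted. Lowering onto the red coaster.

Call:
play_rows:
  delta_pos:
    - [0, 0, 0.3]
    - [0, 0, 0.6]
    - [0, 0, 0.78]
    - [0, 0, 0.84]
    - [0, 0, 0.85]
  twist: [0, 0, 0, 0, 0]

```text
t: 31.45
position: [0.5248, -0.0046, 0.0697]
orientation: [2.473, -1.936, 0.0]
force: [0.4, 0.7, -0.3]
opening: 0.0456
gripper_force: 31.0
```

Call:
play_rows:
  delta_pos:
    - [0, 0, 0]
    - [0, 0, 0]
  twist: [0, 0]

```text
t: 31.7
position: [0.525, -0.0037, 0.0705]
orientation: [-2.473, 1.935, -0.001]
force: [0.3, -0.5, -0.9]
opening: 0.0456
gripper_force: 31.0
```

Call:
play_rows:
  delta_pos:
    - [0, 0, 0.008]
    - [0, 0, 0.014]
    - [0, 0, 0.014]
  twist: [0, 0, 0]

```text
t: 32.08
position: [0.5252, -0.0037, 0.0691]
orientation: [-2.474, 1.934, -0.002]
force: [-0.9, -0.1, 7.5]
opening: 0.0453
gripper_force: 31.5
```

Call:
play_rows:
  delta_pos:
    - [0, 0, 0]
    - [0, 0, 0]
    - [0, 0, 0]
    - [0, 0, 0]
  twist: [0, 0, 0, 0]
  hand: 75

```text
t: 32.58
position: [0.5245, -0.0038, 0.0679]
orientation: [2.474, -1.936, -0.0]
force: [0.5, 0.8, -0.5]
opening: 0.075
gripper_force: 0.0
```

Call:
play_rows:
  delta_pos:
    - [0, 0, -0.15]
    - [0, 0, -0.5]
    - [0, 0, -1]
    - [0, 0, -1]
  twist: [0, 0, 0, 0]

```text
t: 33.08
position: [0.5273, -0.0032, 0.193]
orientation: [-2.47, 1.931, -0.009]
force: [0.4, 0.3, -0.8]
opening: 0.0751
gripper_force: 0.0
```

```bash
python3 -c "
from h import *
T=snap('side')
tool([.575,.2041,.18])
c,a,r=blob(T,(275,185,325,235),lambda h,s,v:(s<60)&(v>90)); print(c,a,r,'expect foot/rim',proj(T,[.5255,-.0045,.018]),proj(T,[.5255,-.0045,.078]),'mid',ray(T,c,.05))
c,a,r=blob(T,(235,230,268,275),lambda h,s,v:(h>45)&(h<95)&(s>60)&(v>0)); print('tin top part',c,a,r)
c,a,r=blob(T,(270,180,325,245),lambda h,s,v:((h<6)|(h>174))&(s>150));print('red',r,a)
for z in (.0,.075): print(proj(T,[.575,.2041,z]))
"
```

```text
t 33.12 pos [ 0.5256 -0.0035  0.1903] closing dir deg -166.1 open 0.0752 grip 0.0 F [-0.3  0.8 -1.7]
delta/0.12: [-1.58  -0.815  0.09 ]
[299.05609756 206.25121951] 410 ((298.5, 207.0), (28.0, 17.0), 90.0) expect foot/rim [299.70259765 215.63868893] [298.89405454 197.67548248] mid [ 0.52593331 -0.00398623  0.05      ]
tin top part [249.50737463 246.19764012] 339 ((249.5, 246.5), (19.0, 21.0), 90.0)
red ((300.0, 217.0), (14.0, 24.0), 90.0) 157
[249.99497485 266.87584423]
[247.03599038 243.53710641]
```

```bash
python3 -c "
from h import *
T=snap('side');S=snap('top')
f=lambda h,s,v:(h>45)&(h<95)&(s>60)
c,a,r=blob(S,(205,150,240,180),f);print('top',c,a,r,ray(S,c,.07))
hs=cv2.cvtColor(T[0],cv2.COLOR_RGB2HSV)
m=f(*np.moveaxis(hs[230:280,230:272].astype(int),2,0))
for v in range(0,50,2): 
  w=np.where(m[v])[0]
  if len(w): print(v+230,w.min()+230,w.max()+230,len(w),end='; ')
for p in ([.572,.199],[.575,.204]): print(p,[proj(T,p+[z]).round(1) for z in (0,.075)])
"
```

```text
top [218.32142857 159.875     ] 56 ((218.26028442382812, 159.5273895263672), (4.915728569030762, 12.991567611694336), 69.44395446777344) [0.5860726  0.20380267 0.07      ]
238 244 257 14; 240 241 259 19; 242 239 259 21; 244 239 259 21; 246 240 258 19; 248 241 259 16; 250 240 260 14; 252 241 259 19; 254 242 256 15; 256 245 251 7; 264 260 261 2; 266 242 261 7; 268 243 260 18; 270 244 258 15; 272 248 253 6; [0.572, 0.199] [array([252. , 265.8]), array([249.1, 242.5])]
[0.575, 0.204] [array([250. , 266.8]), array([247.1, 243.5])]
```

Call:
play_rows:
  delta_pos:
    - [-0.25, -0.13, 0]
    - [-0.5, -0.26, 0]
    - [-0.77, -0.39, 0]
    - [-0.77, -0.39, 0]
  twist: [0, 0, 0, 0]
  hand: 82

```text
t: 33.72
position: [0.5474, 0.0986, 0.1861]
orientation: [2.474, -1.932, -0.002]
force: [-0.4, -0.5, 0.6]
opening: 0.0822
gripper_force: 0.0
```

Call:
play_rows:
  delta_pos:
    - [-0.25, -0.13, 0]
    - [-0.5, -0.26, 0]
    - [-0.77, -0.39, 0]
    - [-0.77, -0.39, 0.15]
  twist: [0, 0, 0, 0]

```text
t: 34.22
position: [0.5715, 0.1996, 0.1693]
orientation: [-2.476, 1.934, -0.0]
force: [-0.5, 0.3, -0.1]
opening: 0.082
gripper_force: 0.0
```

```bash
python3 -c "
from h import *
tool([.572,.199,.042])
"
```

```text
t 34.23 pos [0.5715 0.1996 0.1693] closing dir deg -166.0 open 0.082 grip 0.0 F [-0.5  0.3 -0.1]
delta/0.12: [ 0.006 -0.002  1.061]
```

Call:
play_rows:
  delta_pos:
    - [0, 0, 0.3]
    - [0, 0, 0.6]
    - [0, 0, 0.85]
    - [0, 0, 1.0]
    - [0, 0, 1.0]
  twist: [0, 0, 0, 0, 0]

```text
t: 34.85
position: [0.5692, 0.1963, 0.0475]
orientation: [2.469, -1.933, -0.003]
force: [0.3, 0.4, -0.0]
opening: 0.0817
gripper_force: 0.0
```

Call:
play_rows:
  delta_pos:
    - [0, 0, 0.03]
    - [0, 0, 0.03]
  twist: [0, 0]

```text
t: 35.1
position: [0.5711, 0.198, 0.0469]
orientation: [-2.474, 1.936, -0.0]
force: [0.8, 0.6, 0.6]
opening: 0.0821
gripper_force: 0.0
```

Call:
play_rows:
  delta_pos:
    - [0, 0, 0]
    - [0, 0, 0]
    - [0, 0, 0]
    - [0, 0, 0]
    - [0, 0, 0]
  twist: [0, 0, 0, 0, 0]
  hand: 35
  squeeze: 40

```text
t: 35.72
position: [0.5715, 0.1984, 0.0474]
orientation: [-2.474, 1.934, -0.001]
force: [-1.0, 0.1, 6.7]
opening: 0.0511
gripper_force: 41.4
```

Call:
play_rows:
  delta_pos:
    - [0, 0, -0.1]
    - [0, 0, -0.4]
    - [0, 0, -0.8]
    - [0, 0, -1]
    - [0, 0, -1]
  twist: [0, 0, 0, 0, 0]

```text
t: 36.35
position: [0.5716, 0.1986, 0.1688]
orientation: [-2.471, 1.933, -0.002]
force: [0.4, 1.0, -2.1]
opening: 0.0512
gripper_force: 42.4
```

```bash
python3 -c "
from h import *
tool([.5445,-.082,.19])
"
```

```text
t 36.35 pos [0.5716 0.1986 0.1688] closing dir deg -166.1 open 0.0512 grip 42.408692836761475 F [ 0.4  1.  -2.1]
delta/0.12: [ 2.215  0.781 -0.183]
```

Call:
play_rows:
  delta_pos:
    - [0.25, 0.09, 0]
    - [0.5, 0.17, 0]
    - [0.738, 0.26, 0]
    - [0.738, 0.26, 0]
  twist: [0, 0, 0, 0]

```text
t: 36.85
position: [0.5605, 0.1025, 0.165]
orientation: [2.47, -1.937, -0.003]
force: [0.8, 0.1, -2.2]
opening: 0.0511
gripper_force: 42.4
```

Call:
play_rows:
  delta_pos:
    - [0.25, 0.09, 0]
    - [0.5, 0.17, 0]
    - [0.738, 0.26, 0]
    - [0.738, 0.26, 0]
  twist: [0, 0, 0, 0]

```text
t: 37.35
position: [0.552, 0.0099, 0.1653]
orientation: [2.471, -1.937, -0.002]
force: [0.2, -0.1, -1.8]
opening: 0.0511
gripper_force: 42.4
```

Call:
play_rows:
  delta_pos:
    - [0.25, 0.09, 0]
    - [0.5, 0.17, 0]
    - [0.738, 0.26, 0]
    - [0.738, 0.26, 0]
  twist: [0, 0, 0, 0]

```text
t: 37.85
position: [0.5435, -0.0831, 0.1656]
orientation: [2.472, -1.937, -0.002]
force: [1.0, 0.2, -1.8]
opening: 0.051
gripper_force: 42.4
```

```bash
python3 -c "
from h import *
tool([.5445,-.082,.0605])
T=snap('side')
p=ctrl.sense()['position']
c,a,r=blob(T,(260,130,330,215),lambda h,s,v:(h>45)&(h<95)&(s>60));print(c,a,r,'expected top',proj(T,p+[0,0,.028]),'bottom',proj(T,p-[0,0,.047]))
"
```

```text
t 37.85 pos [ 0.5435 -0.0831  0.1656] closing dir deg -166.2 open 0.051 grip 42.41607427597046 F [ 1.   0.2 -1.8]
delta/0.12: [-0.007 -0.011  0.876]
[302.18930041 148.71193416] 243 ((302.0, 148.5), (15.0, 18.0), 90.0) expected top [301.61776795 144.60320605] bottom [302.53694547 168.62183081]
```

Call:
play_rows:
  delta_pos:
    - [0, 0, 0.3]
    - [0, 0, 0.6]
    - [0, 0, 0.78]
    - [0, 0, 0.86]
    - [0, 0, 0.875]
  twist: [0, 0, 0, 0, 0]

```text
t: 38.52
position: [0.5441, -0.0817, 0.0611]
orientation: [2.475, -1.934, -0.001]
force: [1.6, -0.2, -1.7]
opening: 0.0511
gripper_force: 42.5
```

Call:
play_rows:
  delta_pos:
    - [0, 0, 0]
    - [0, 0, 0]
  twist: [0, 0]

```text
t: 38.78
position: [0.5446, -0.0822, 0.0623]
orientation: [-2.473, 1.935, -0.002]
force: [0.2, 0.5, -2.7]
opening: 0.0513
gripper_force: 42.5
```

Still about 2.5 mm up, so I'm lowering that much more before releasing.

Call:
play_rows:
  delta_pos:
    - [0, 0, 0.012]
    - [0, 0, 0.022]
    - [0, 0, 0.022]
  twist: [0, 0, 0]

```text
t: 39.15
position: [0.5442, -0.0824, 0.0593]
orientation: [-2.474, 1.936, -0.001]
force: [-2.2, 1.1, 5.1]
opening: 0.0514
gripper_force: 43.0
```

Call:
play_rows:
  delta_pos:
    - [0, 0, 0]
    - [0, 0, 0]
    - [0, 0, 0]
    - [0, 0, 0]
  twist: [0, 0, 0, 0]
  hand: 75

```text
t: 39.65
position: [0.544, -0.0823, 0.0587]
orientation: [2.474, -1.936, -0.0]
force: [0.6, 0.1, 0.2]
opening: 0.075
gripper_force: 0.0
```

Call:
play_rows:
  delta_pos:
    - [0, 0, -0.15]
    - [0, 0, -0.5]
    - [0, 0, -1]
    - [0, 0, -1]
  twist: [0, 0, 0, 0]

```text
t: 40.15
position: [0.5468, -0.0822, 0.1839]
orientation: [-2.47, 1.931, -0.011]
force: [0.1, 0.2, -1.0]
opening: 0.0748
gripper_force: 0.0
```

Call:
play_rows:
  delta_pos:
    - [0, 0, -0.3]
    - [0, 0, -0.5]
    - [0, 0, -0.5]
    - [0, 0, -0.5]
  twist: [0, 0, 0, 0]

```text
t: 40.65
position: [0.5434, -0.0823, 0.2378]
orientation: [2.474, -1.936, -0.002]
force: [0.1, 0.1, -0.8]
opening: 0.0751
gripper_force: 0.0
```

```bash
python3 -c "
from h import *
tool()
T=snap('side')
cv2.imwrite('pics/fin.png',cv2.resize(T[0][130:260,220:380,::-1],None,fx=4,fy=4))
"
```

```text
t 40.65 pos [ 0.5434 -0.0823  0.2378] closing dir deg -166.1 open 0.0751 grip 0.0 F [ 0.1  0.1 -0.8]
```

View pics/fin.png

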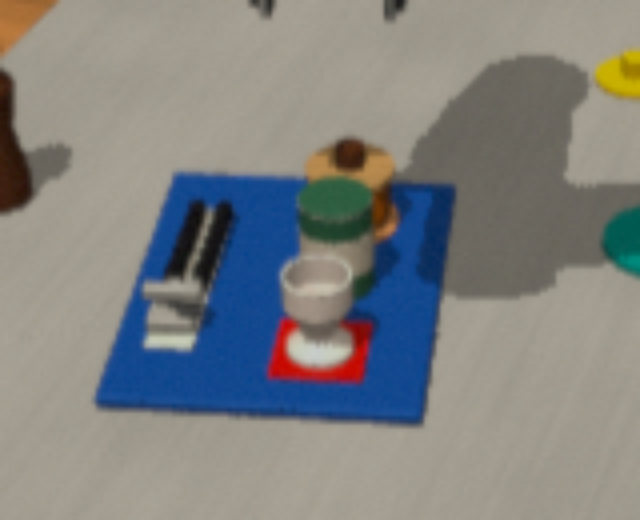

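The picture shows everything upright and in place. The opener is on the strip (crop 190,270), the lid on the ramekin (350,165), the tin midway (337,235), and the egg cup centred on red (320,345). Handing in.

```bash
python3 -c "
from workcell import ctrl
print(ctrl.sign_off())"
```

```text
the job is handed in; nothing more can be done
None
```

I placed all five items on the board in the order asked, upright and let go, without going near the mug, and handed the job in at about 41 s; the hand-in returned no verdict.

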